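# Clear the trimming station: stopper the flask, scrape the chips into the tray

## Task

Close the open amber flask by setting its stopper fully home in the neck, so that no chips can get in. Then take the scraper from its black pad and use it to sweep all five brass chips off the green plate into the black catch tray at the plate's end, never touching the chips with the gripper, and finally stand the scraper back upright in the middle of its pad. Leave the flask standing where it is, and leave the solder spool, the foam packing and the screwdriver alone.

Things in the scene. Friction and masses are not known exactly. Their poses are not given: they have to be found in the camera images.
- station: fixed station, origin on the bench under the centre of its green plate (140 x by 240 y mm, top 45 mm above bench). Kerbs 8 mm high on the long sides, 124 mm apart; ends open. Black catch tray against the -y end, as wide as the plate, y -120 to -220 mm, floor 4 mm above bench, its three outer walls 5 mm thick, 55 mm high; chips pushed over the -y end fall in
- scraper: loose scraper block, 0.2 kg. Foot 108 (x) by 30 (y) mm, 22 mm high, orange with black underside; on it a pale wooden upright grip 64 (x) by 24 (y) mm, from 22 to 92 mm height. Origin at the centre of its underside, z up. Stands on the pad at the start, its x roughly along the pad's x
- pad: fixed black rubber parking pad, 150 mm (x) by 110 mm (y), 4 mm thick; origin at the centre of its underside, at bench level
- flask: loose amber glass flask, about 0.5 kg, standing open: foot 90 mm wide up to 30 mm height, then a cone, then a straight neck from 75 to 110 mm height, 44 mm outside and 36 mm inside diameter. Origin at the centre of its underside, z up
- flask_mouth (a point): centre of the flask's mouth, level with its rim, 110 mm above its underside
- stopper: loose stopper, 73 mm tall, 60 g, standing upright on the bench. Black taper 24 mm diameter at the bottom, 32 mm at 30 mm height; black flange 46 mm diameter from 30 to 38 mm (rests on the flask's rim when home, origin then 30 mm below the rim); red round grip 24 mm diameter from 38 to 73 mm. Origin at the centre of its underside, z up
- chip0: brass offcut chip, a flat piece 30 x 20 x 8 mm, about 30 g, lying on the station's green plate at any yaw; origin at the centre of its underside, x along its 30 mm length
- chip1: brass offcut chip, a flat piece 30 x 20 x 8 mm, about 30 g, lying on the station's green plate at any yaw; origin at the centre of its underside, x along its 30 mm length
- chip2: brass offcut chip, a flat piece 30 x 20 x 8 mm, about 30 g, lying on the station's green plate at any yaw; origin at the centre of its underside, x along its 30 mm length
- chip3: brass offcut chip, a flat piece 30 x 20 x 8 mm, about 30 g, lying on the station's green plate at any yaw; origin at the centre of its underside, x along its 30 mm length
- chip4: brass offcut chip, a flat piece 30 x 20 x 8 mm, about 30 g, lying on the station's green plate at any yaw; origin at the centre of its underside, x along its 30 mm length
- spool: bystander: solder spool standing on end, red rims 64 mm diameter, 54 mm tall; origin at the centre of its underside
- foam: bystander: pink L-shaped foam packing piece, 90 x 110 mm, up to 60 mm high; origin at the centre of its underside
- screwdriver: bystander: screwdriver with red handle lying on the bench, 170 mm long along its x; origin at its middle, on the bench
Not all that is in view belongs to the job. Several things have the shape of the flask; the one meant has the colours described above.

How it is judged (in metres and radians):
On the way, in this order (a step that is already met when the one before it is completed fails the run):
1. the stopper is fully home in the flask's neck (flange within about 4 mm of the rim, upright) while no chip has yet been moved by more than 20 mm (horizontal distance between stopper and flask_mouth below 0.006 m and z of stopper in the frame of flask between 0.07 and 0.084 m and angle between each of stopper, flask's own z axis and vertical below 0.1 rad and distance of each of chip0, chip1, chip2, chip3, chip4 from where it was at the start of the episode below 0.02 m), for 0.2 s.
2. all five chips lie in the catch tray (y of chip0 in the frame of station between -0.22 and -0.12 m and x of chip0 in the frame of station between -0.07 and 0.07 m and height (world z) of each of chip0, chip1, chip2, chip3, chip4 below 0.036 m and y of chip1 in the frame of station between -0.22 and -0.12 m and x of chip1 in the frame of station between -0.07 and 0.07 m and y of chip2 in the frame of station between -0.22 and -0.12 m and x of chip2 in the frame of station between -0.07 and 0.07 m and y of chip3 in the frame of station between -0.22 and -0.12 m and x of chip3 in the frame of station between -0.07 and 0.07 m and y of chip4 in the frame of station between -0.22 and -0.12 m and x of chip4 in the frame of station between -0.07 and 0.07 m), for 0.2 s.
At the end, for the whole second after the job is handed in: Stopper home in the upright flask (within 6 mm of its axis, flange within 4 mm of the rim, tilt under 0.1 rad); all five chips in the catch tray, below plate level; scraper upright (0.1 rad) and at rest on its pad, centre within 35 mm of the pad's centre (all of step 2 and horizontal distance between stopper and flask_mouth below 0.006 m and z of stopper in the frame of flask between 0.07 and 0.084 m and angle between each of stopper, flask, scraper's own z axis and vertical below 0.1 rad and horizontal distance between scraper and pad below 0.035 m and height (world z) of scraper below 0.008 m and linear speed of scraper below 0.02 m/s); the robot touches nothing.
It fails at once if the flask is tipped by more than 0.3 rad or shifted by more than 30 mm (angle between flask's own z axis and vertical above 0.3 rad or distance of flask from where it was at the start of the episode above 0.03 m).
It fails at once if a chip is touched by the gripper or arm (contact force between any of the fingers, the arm and chip0 above 0.3 N or contact force between any of the fingers, the arm and chip1 above 0.3 N or contact force between any of the fingers, the arm and chip2 above 0.3 N or contact force between any of the fingers, the arm and chip3 above 0.3 N or contact force between any of the fingers, the arm and chip4 above 0.3 N).
It fails at once if the spool, foam piece or screwdriver is moved by more than 30 mm (distance of any of spool, foam, screwdriver from where it was at the start of the episode above 0.03 m).
It also fails if it takes over 67 s, if anything falls off the work surface, if the arm or the gripper's body presses on something with over 40 N, if the wrist force passes 120 N, or if a joint passes its speed limit or range.

## Robot

A 6-joint arm with a two-finger parallel gripper is mounted at the origin on the work surface. World frame = base frame: x ahead of the robot, y to its left, z up, the work surface at z = 0. Lengths are in mm, angles in rad, forces in N, time in s.
With the tool pointing down it reaches from about 400 to 925 mm from the base axis. Payload 12.5 kg.
Tool frame: the origin (TCP) lies at the very end of the fingers, on their centre line; the grasp point (between the pads) lies behind it (env.grip_depth is the z of the grasp point in the tool frame, in mm); z points along the fingers, y is the line along which they close (so a half turn about z gives the same grasp; the last joint's range is limited). The gripper opens to 95 mm and grips with 3 to 60 N. Pads are 20 mm wide; open, the fingers measure 119 mm over their backs; the gripper's body (75 mm by 180 mm) begins 59 mm behind the grasp point.
Start: joints at [1.101, 0.491, 1.559, -0, 1.092, -0.106], TCP at [222.377, 584.119, 214.661] pointing down, gripper open.
Joint ranges: [-3.1, 3.1], [-0.84, 2.19], [0.05, 2.79], [-1.13, 4.28], [0.06, 2.93], [-2.69, 2.69]. Speed limits (rad/s): [2.22, 2.22, 2.79, 3.14, 3.14, 3.14].

## Interface

Orientations are given as [roll, pitch, yaw] about the fixed x, y, z axes, in that order (R = Rz(yaw) Ry(pitch) Rx(roll)).
In Python, from cell import env, optics gives the robot as it stands.
- The arm moves only by the tool step_arm, never from a script. Its argument "moves" is a list of rows, each an object of numbers: "tx", "ty", "tz": the shift along the tool's x, y, z in mm; "roll": the turn about the tool's z in rad. In form: [{"tx": .., "ty": .., "tz": .., "roll": ..}, ...]. A call has 1 to 12 rows; each row is the pose to reach, as a shift and turn from the pose commanded when the call began, along the tool's axes at that moment; what a row does not reach only later rows make up. A row lasts 1/12 s, in which the tool goes at most 41.7 mm and 7.16 degrees, less where a joint would pass 70% of its speed; a pose out of reach is approached as far as the arm can. A call with a gripper value outside its range is refused whole. "grip" is the finger opening in mm, from 0 to 95.1, set as the call begins (left out, the last holds). The fingers move at their own pace and stop on an object; the grip force is fixed at half the most. Time passes only in rows, so rows that repeat a pose let the fingers close. It gives the time, the measured TCP pose, the force, the opening and the grip force at its end, in the units of the state.
- env.state(): the state, without advancing time (a new reading comes with each control period).
- optics.read_camera(name): name is "scene" or "side" or "wrist"; returns a dict with "pixels" (384x512x3 uint8, blue, green, red), "mtx" (3x3 intrinsics, pixels), "dist" ([k1, k2, p1, p2, k3] as OpenCV has them; the pictures are not rectified), "view" (4x4, takes a point from world to camera coordinates). Camera axes: x right, y down, z forward; pixel columns grow to the right and rows downward; lengths in mm; the calibration is good to about 2 mm. A picture is of the moment at which its call begins. There is no depth.
- env.job_done(): hands the job in; it is judged then, once.
The state is a dict: "t": time; "joints": joint angles; "qvel": joint speeds; "tau": joint torques, N m; "eef_pos": TCP position; "tcp_rot": TCP orientation; "ft_force": force on the tool from outside, world axes, zero at the start; "moment": the same for the moment, N m; "opening": opening from 0.0 (shut) to 1.0 (fully open); "grip_force": force on a finger pad.
Only numpy, scipy, OpenCV 4.12 (cv2) and the standard library are available. Lean on these libraries where they do the work, as an engineer would, in place of code of your own. Each camera call takes 0.05 s, during which the arm holds its last target. There are 200 camera calls.

## Working session

There is one attempt and no reset: what is moved stays moved. The work goes in short steps, Python scripts to look and compute and a tool call to move; the robot and the scene stay as the last step left them, time stands still between calls to the robot, and variables do not carry over. Pictures are saved under pics/ and viewed, at most 10 in all, crops included, and the job is handed in when it is done.

Besides the shell and the picture viewer there is one more tool, called after "Emit:" as a command line: name --argument value ..., lists and objects as JSON in quotes. step_arm: Moves the arm, as the interface text tells. Its arguments: {"type":"object","properties":{"moves":{"type":"array"},"grip":{"type":"number"}},"required":["moves"]}

```bash
ls; mkdir -p pics
cat > h.py <<'E'
import numpy as np, cv2
from cell import env, optics
def cam(n): return optics.read_camera(n)
def ray(c,uv):
    p=cv2.undistortPoints(np.array([[uv]],float),c["mtx"],np.array(c["dist"],float))[0,0]
    V=np.array(c["view"]);R=V[:3,:3];o=-R.T@V[:3,3];d=R.T@np.array([p[0],p[1],1]);return o,d/np.linalg.norm(d)
def onz(c,uv,z):
    o,d=ray(c,uv);return o+d*(z-o[2])/d[2]
def proj(c,P):
    V=np.array(c["view"]);r=cv2.Rodrigues(V[:3,:3])[0]
    return cv2.projectPoints(np.array(P,float).reshape(-1,3),r,V[:3,3].copy(),np.array(c["mtx"],float),np.array(c["dist"],float))[0][:,0]
def tri(rs):
    A=np.zeros((3,3));b=np.zeros(3)
    for o,d in rs:
        M=np.eye(3)-np.outer(d,d);A+=M;b+=M@o
    return np.linalg.solve(A,b)
E
python3 - <<'E'
from h import *
import pickle
s={n:cam(n) for n in("scene","side","wrist")}
pickle.dump(s,open("s0.pkl","wb"))
a=np.vstack([s["scene"]["pixels"]]);
cv2.imwrite("pics/a.png",cv2.resize(a,(800,600)));cv2.imwrite("pics/b.png",cv2.resize(s["side"]["pixels"],(800,600)))
for n in s:
    V=np.array(s[n]["view"]);print(n,-V[:3,:3].T@V[:3,3],V[2,:3])
print(env.state(),env.grip_depth)
E
```

```text
pics
scene [1164.43773975  700.81544087  760.08180278] [-0.50426598 -0.61612696 -0.60506478]
side [  84.21081585 -611.01530597  863.69276172] [ 0.46003307  0.55791315 -0.69072606]
wrist [150.02058448 611.52854341 384.07071721] [ 0.25485475 -0.10077285 -0.96171404]
{'t': 0.15, 'joints': array([ 1.10137070e+00,  4.91447828e-01,  1.55930447e+00,  2.32874404e-05,
        1.09170556e+00, -1.05563433e-01]), 'qvel': array([ 0.00011371, -0.00113167, -0.00300713, -0.00134712,  0.00021238,
       -0.00082197]), 'tau': array([ 1.96441906e-03, -6.12890410e+01, -2.58276504e+01,  6.93137292e-02,
        4.72304283e-02, -8.47758838e-05]), 'eef_pos': array([222.30148304, 583.94225995, 214.18109821]), 'tcp_rot': array([-3.14073445e+00, -1.11705365e-04,  2.77771967e+00]), 'ft_force': array([ 0.61251537, -0.33251489,  0.0460588 ]), 'moment': array([-0.02543097, -0.0113929 , -0.03532326]), 'grip_force': 0.0, 'opening': 1.0017575613971135} -18.8
```

View pics/a.png

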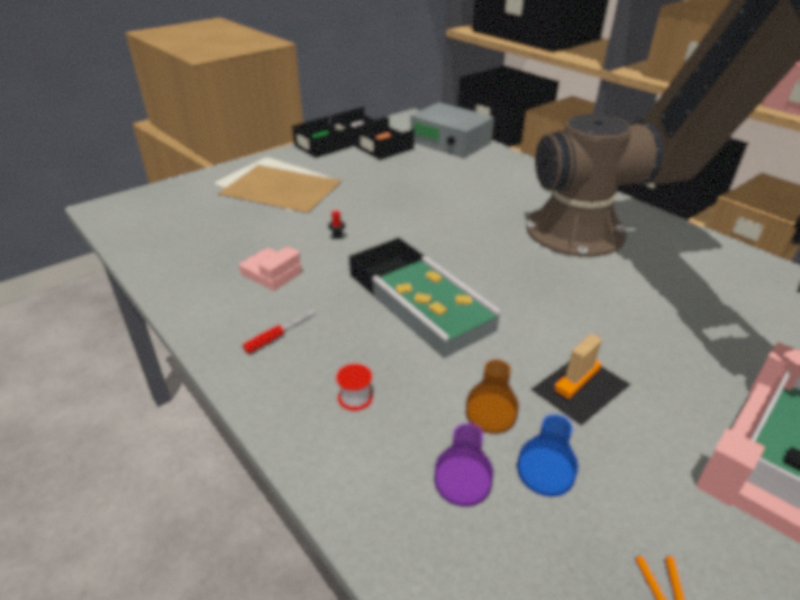

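View pics/b.png

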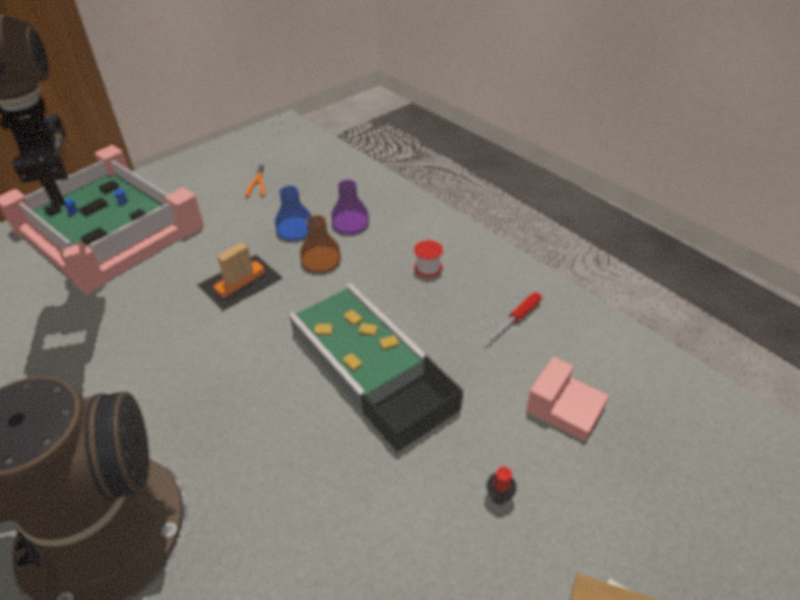

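The first picture is the scene view and the second is the side view, both scaled to 800x600.

- **Flask shapes in the scene view:** amber (492,397), blue (548,455) and purple (465,465). The amber one is mine.
- **Stopper:** the black body with a red top, at scene (337,222) and side (502,485). Other red things that could be taken for it are the spool at scene (355,385) and the screwdriver handle at scene (265,338).
- **Scraper on its pad:** scene (580,372). The pink-cornered box at the edge of view is not the station.

```bash
cat > m.py <<'E'
from h import *
import pickle
s=pickle.load(open("s0.pkl","rb"))
def blobs(im,lo,hi,mina=12,roi=None):
    h=cv2.cvtColor(im,cv2.COLOR_BGR2HSV);m=cv2.inRange(h,lo,hi)
    if lo[0]==0 and hi[0]<=8: m|=cv2.inRange(h,(172,lo[1],lo[2]),(180,hi[1],hi[2]))
    n,l,st,c=cv2.connectedComponentsWithStats(m)
    return [(np.round(c[i],1).tolist(),st[i].tolist(),l==i) for i in range(1,n) if st[i][4]>=mina]
D=dict(red=((0,190,90),(5,255,255)),amber=((6,150,40),(16,255,170)),orange=((6,210,180),(18,255,255)),green=((65,80,40),(90,255,255)),brass=((17,120,130),(30,255,255)),wood=((10,60,130),(22,140,255)),pink=((0,60,150),(8,140,255)))
if __name__=="__main__":
    for n in("scene","side"):
        for k in D:
            print(n,k,[(b[0],b[1]) for b in blobs(s[n]["pixels"],*D[k])])
    a=s["scene"]["pixels"];b=s["side"]["pixels"]
    c1=cv2.resize(a[120:170,190:240],(400,300),interpolation=2);c2=cv2.resize(b[280:330,295:345],(400,300),interpolation=2)
    c3=cv2.resize(a[205:305,265:415],(400,300),interpolation=2);c4=cv2.resize(b[110:210,120:270],(400,300),interpolation=2)
    cv2.imwrite("pics/c.png",np.vstack([np.hstack([c1,c2]),np.hstack([c3,c4])]))
E
python3 m.py
```

```text
scene red [([214.9, 140.3], [213, 136, 5, 9, 27]), ([167.9, 216.9], [157, 209, 24, 16, 139]), ([226.2, 241.1], [216, 234, 21, 15, 258])]
scene amber [([244.8, 86.3], [241, 84, 9, 6, 23]), ([315.2, 255.5], [299, 231, 32, 46, 935]), ([366.8, 246.4], [355, 234, 30, 22, 93])]
scene orange [([367.2, 244.2], [356, 232, 28, 20, 129]), ([415.6, 370.0], [408, 357, 17, 27, 100]), ([431.3, 370.3], [427, 357, 10, 27, 98])]
scene green [([272.6, 83.8], [265, 79, 16, 10, 95]), ([204.6, 85.4], [199, 83, 12, 6, 47]), ([281.4, 191.4], [244, 167, 73, 50, 1097]), ([500.9, 275.1], [485, 250, 27, 54, 889])]
scene brass [([132.4, 26.5], [84, 13, 102, 29, 1509]), ([413.8, 47.9], [405, 44, 17, 8, 21]), ([488.3, 73.7], [485, 72, 7, 4, 15]), ([110.7, 91.5], [87, 78, 50, 29, 307]), ([180.1, 120.6], [144, 109, 70, 25, 892]), ([471.4, 129.7], [462, 126, 20, 9, 39]), ([486.6, 135.4], [483, 133, 8, 5, 14]), ([495.2, 138.2], [492, 137, 8, 3, 14]), ([503.6, 141.4], [500, 140, 8, 4, 14]), ([277.1, 176.6], [273, 174, 9, 6, 37]), ([258.1, 184.1], [254, 182, 9, 5, 39]), ([269.9, 190.7], [266, 188, 9, 6, 43]), ([295.9, 1
[... 1797 characters left out ...]
 368, 36, 16, 163]), ([409.5, 382.4], [406, 381, 8, 3, 13])]
side wood [([159.5, 118.0], [156, 110, 9, 17, 20]), ([167.2, 119.6], [164, 113, 6, 13, 24]), ([148.1, 160.8], [139, 155, 20, 13, 120]), ([205.1, 211.4], [202, 208, 10, 6, 16]), ([384.9, 377.6], [365, 366, 56, 18, 508])]
side pink [([69.1, 97.1], [61, 93, 17, 9, 100]), ([6.7, 126.0], [0, 121, 16, 11, 115]), ([114.8, 125.6], [106, 120, 19, 12, 134]), ([31.1, 156.5], [12, 143, 40, 28, 307]), ([87.4, 158.2], [63, 144, 51, 30, 292]), ([274.0, 156.9], [264, 153, 20, 12, 42]), ([55.9, 159.8], [54, 158, 5, 5, 21]), ([336.2, 191.7], [327, 186, 20, 14, 34]), ([364.1, 253.0], [339, 229, 50, 48, 1225]), ([322.2, 299.8], [317, 298, 11, 7, 20])]
```

View pics/c.png

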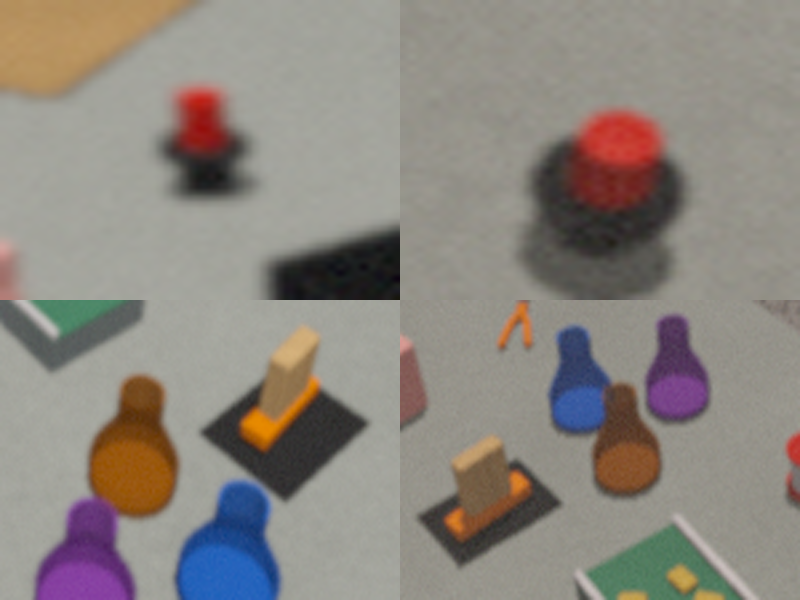

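The close crop confirms the choice. The stopper has a red round grip over a black flange and taper. The amber flask has its rim at scene (318.6,233) and side (202.5,140), with blue and purple flasks behind it. The scraper stands on the black pad.

```bash
cat > m2.py <<'E'
from m import *
A,B=s["scene"],s["side"]
def T(n,a,b):
    p=tri([ray(A,a),ray(B,b)]);print(n,p.round(1),(proj(A,p)[0]-a).round(1),(proj(B,p)[0]-b).round(1));return p
T("stopper top z73",(215.1,135.5),(322.75,302))
T("rim z110",(318.6,233),(202.5,140))
for n,c in(("A",A),("B",B)):
    uv=dict(A=(215.1,135.5),B=(322.75,302))[n];print("st onz",onz(c,uv,73).round(1))
    uv=dict(A=(318.6,233),B=(202.5,140))[n];print("rim onz",onz(c,uv,110).round(1))
chA=[(277.1,176.6),(258.1,184.1),(269.9,190.7),(295.9,191.3),(279.6,197)]
chB=[(225.5,202.5),(235.2,210.3),(206.7,210.5),(248.4,218.6),(224.8,231.2)]
print("chips",[onz(A,u,53).round(0)[:2].tolist() for u in chA],[onz(B,u,53).round(0)[:2].tolist() for u in chB])
print("spool",onz(A,(226.2,241.1),54).round(),onz(B,(274.1,159.3),54).round())
print("foam",onz(A,(173.9,170.7),20).round(),onz(B,(364.1,253),20).round())
print("driver",onz(A,(167.9,216.9),12).round(),onz(B,(337,194.9),12).round())
# green hull corners
for n,c in(("A",A),("B",B)):
    g=[b for b in blobs(c["pixels"],*D["green"]) if 1000<b[1][4]<2000 and b[0][1]>150][0]
    m=g[2].astype(np.uint8);k=cv2.convexHull(cv2.findContours(m,0,2)[0][0])
    q=cv2.approxPolyDP(k,4,True)[:,0];P=np.array([onz(c,u,45)[:2] for u in q.astype(float)]);print(n,"green",q.tolist(),P.round().tolist())
    w=np.array([onz(c,u,45)[:2] for u in k[:,0].astype(float)],np.float32);print(cv2.minAreaRect(w))
# pad corners from bottom crop (eyeballed)
f=lambda u,v,x,y:(x+u/2.667,y+(v-300)/3)
print("padA",[onz(A,f(u,v,265,205),4)[:2].round().tolist() for u,v in((202,432),(287,498),(367,425),(318,380))])
print("padB",[onz(B,f(u-400,v,120,110),4)[:2].round().tolist() for u,v in((418,515),(462,565),(560,502),(519,460))])
# grip top face corners, z=96
print("gripA",[onz(A,f(u,v,265,205),96)[:2].round().tolist() for u,v in((274,357),(302,327),(320,335),(293,366))])
print("gripB",[onz(B,f(u-400,v,120,110),96)[:2].round().tolist() for u,v in((452,457),(493,435),(503,444),(459,466))])
E
python3 m2.py
```

```text
stopper top z73 [ 490.1 -355.9   71.1] [-0.6 -0.1] [-0.9  0.1]
rim z110 [615.8 285.7 113.4] [-0.9  0.1] [-0.7 -0.1]
st onz [ 490.7 -351.    73. ]
rim onz [610.8 284.6 110. ]
st onz [ 490.9 -357.7   73. ]
rim onz [619.6 287.7 110. ]
chips [[470.0, -22.0], [546.0, -29.0], [540.0, 21.0], [478.0, 75.0], [538.0, 64.0]] [[531.0, 57.0], [533.0, 13.0], [471.0, 67.0], [541.0, -37.0], [462.0, -29.0]]
spool [777. 114.  54.] [773. 107.  54.]
foam [ 697. -314.   20.] [ 711. -315.   20.]
driver [ 831. -117.   12.] [ 835. -116.   12.]
A green [[244, 176], [269, 167], [316, 202], [289, 216]] [[546.0, -103.0], [445.0, -91.0], [461.0, 145.0], [570.0, 140.0]]
((506.3227844238281, 19.644203186035156), (248.14414978027344, 110.68173217773438), 86.23101043701172)
B green [[191, 201], [222, 186], [267, 231], [234, 251]] [[462.0, 137.0], [572.0, 127.0], [554.0, -100.0], [443.0, -93.0]]
((510.18780517578125, 17.157699584960938), (235.03915405273438, 115.6537857055664), 85.10014343261719)
padA [[520.0, 299.0], [517.0, 403.0], [379.0, 402.0], [367.0, 334.0]]
padB [[371.0, 394.0], [374.0, 287.0], [517.0, 293.0], [517.0, 391.0]]
gripA [[473.0, 334.0], [418.0, 328.0], [413.0, 346.0], [468.0, 353.0]]
gripB [[414.0, 342.0], [469.0, 342.0], [470.0, 320.0], [413.0, 323.0]]
```

The flask rim triangulates to z 113 (110 expected) and the stopper top to z 71 (73 expected), so both agree with the given sizes. Next I'll work out the approach shifts.

```bash
cat >> h.py <<'E'
def go(*wps):
    "shift rows for world waypoints (x,y,z,yaw)"
    st=env.state();p=st["eef_pos"];y=st["tcp_rot"][2];print("at",p.round(1),"yaw",round(y,4),"t",st["t"],"F",st["ft_force"].round(1),"gf",round(st["grip_force"],1),"op",round(st["opening"]*95,1))
    X=np.array([np.cos(y),np.sin(y),0]);Y=np.array([np.sin(y),-np.cos(y),0])
    for w in wps:
        d=np.array(w[:3])-p;r=(y-w[3]+np.pi)%(2*np.pi)-np.pi
        print(w,"tx %.1f ty %.1f tz %.1f roll %.4f"%(d@X,d@Y,-d[2],r),"n",round(np.linalg.norm(d)/41.7,1))
E
python3 -c "
from h import *
go((600,100,214,1.571),(495,-320,190,1.571))"
```

```text
at [222.3 583.9 214.2] yaw 2.7777 t 0.15 F [ 0.6 -0.3  0. ] gf 0.0 op 95.2
(600, 100, 214, 1.571) tx -525.2 ty -317.8 tz 0.2 roll 1.2067 n 14.7
(495, -320, 190, 1.571) tx -576.6 ty -747.7 tz 24.2 roll 1.2067 n 22.6
```

Emit:
step_arm --moves '[{"tx":-525,"ty":-318,"tz":0,"roll":1.207},{"tx":-525,"ty":-318,"tz":0,"roll":1.207},{"tx":-525,"ty":-318,"tz":0,"roll":1.207},{"tx":-525,"ty":-318,"tz":0,"roll":1.207},{"tx":-525,"ty":-318,"tz":0,"roll":1.207},{"tx":-525,"ty":-318,"tz":0,"roll":1.207},{"tx":-525,"ty":-318,"tz":0,"roll":1.207},{"tx":-525,"ty":-318,"tz":0,"roll":1.207},{"tx":-525,"ty":-318,"tz":0,"roll":1.207},{"tx":-525,"ty":-318,"tz":0,"roll":1.207},{"tx":-525,"ty":-318,"tz":0,"roll":1.207},{"tx":-525,"ty":-318,"tz":0,"roll":1.207}]' --grip 60

```text
t: 1.15
eef_pos: [530.7, 187.9, 214.6]
tcp_rot: [-3.141, -0.0, 1.57]
ft_force: [0.2, 0.7, -0.6]
opening: 0.632
grip_force: 0.0
```

```bash
python3 -c "
from h import *
go((600,100,214,1.571),(495,-320,190,1.571))"
```

```text
at [530.7 187.9 214.6] yaw 1.5702 t 1.15 F [ 0.2  0.7 -0.6] gf 0.0 op 60.0
(600, 100, 214, 1.571) tx -87.9 ty 69.3 tz 0.6 roll -0.0008 n 2.7
(495, -320, 190, 1.571) tx -508.0 ty -35.4 tz 24.6 roll -0.0008 n 12.2
```

Emit:
step_arm --moves '[{"tx":-508,"ty":-35,"tz":25},{"tx":-508,"ty":-35,"tz":25},{"tx":-508,"ty":-35,"tz":25},{"tx":-508,"ty":-35,"tz":25},{"tx":-508,"ty":-35,"tz":25},{"tx":-508,"ty":-35,"tz":25},{"tx":-508,"ty":-35,"tz":25},{"tx":-508,"ty":-35,"tz":25},{"tx":-508,"ty":-35,"tz":25},{"tx":-508,"ty":-35,"tz":25},{"tx":-508,"ty":-35,"tz":25},{"tx":-508,"ty":-35,"tz":25}]'

```text
validation failed for argument at $.mo...
```

Run:
```python
from m import *
go((490,-356,190,1.571))
c=cam("wrist");pickle.dump(c,open("w1.pkl","wb"));cv2.imwrite("pics/w1.png",c["pixels"])
for k in("red",): print([(b[0],b[1]) for b in blobs(c["pixels"],*D[k],mina=60)])
print(proj(c,[[490,-356,73],[490,-356,38]]).round())
```

```text
at [530.7 187.9 214.6] yaw 1.5702 t 1.15 F [ 0.2  0.7 -0.6] gf 0.0 op 60.0
(490, -356, 190, 1.571) tx -544.0 ty -40.4 tz 24.6 roll -0.0008 n 13.1
[([459.3, 239.9], [436, 219, 48, 45, 1540])]
[[236. 494.]
 [237. 473.]]
```

View pics/w1.png

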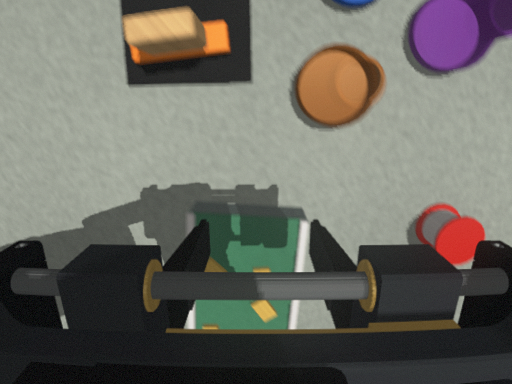

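The picture shows the view from over the station, because that move was refused (a row seems to need "roll"). The amber flask is at (340,85), the scraper on its pad at (180,40), and the plate with chips at the bottom. I'll repeat the move with roll given.

Emit:
step_arm --moves '[{"tx":-508,"ty":-35,"tz":25,"roll":0},{"tx":-508,"ty":-35,"tz":25,"roll":0},{"tx":-508,"ty":-35,"tz":25,"roll":0},{"tx":-508,"ty":-35,"tz":25,"roll":0},{"tx":-508,"ty":-35,"tz":25,"roll":0},{"tx":-508,"ty":-35,"tz":25,"roll":0},{"tx":-508,"ty":-35,"tz":25,"roll":0},{"tx":-508,"ty":-35,"tz":25,"roll":0},{"tx":-508,"ty":-35,"tz":25,"roll":0},{"tx":-508,"ty":-35,"tz":25,"roll":0},{"tx":-508,"ty":-35,"tz":25,"roll":0},{"tx":-508,"ty":-35,"tz":25,"roll":0}]'

```text
t: 2.2
eef_pos: [494.9, -310.4, 189.9]
tcp_rot: [-3.141, -0.0, 1.571]
ft_force: [0.6, 0.6, 0.5]
opening: 0.63
grip_force: 0.0
```

Emit:
step_arm --moves '[{"tx":-115,"ty":0,"tz":0,"roll":0},{"tx":-115,"ty":0,"tz":0,"roll":0},{"tx":-115,"ty":0,"tz":0,"roll":0},{"tx":-115,"ty":0,"tz":0,"roll":0},{"tx":-115,"ty":0,"tz":0,"roll":0}]'

```text
t: 2.62
eef_pos: [494.9, -424.6, 189.1]
tcp_rot: [-3.141, -0.001, 1.568]
ft_force: [0.3, 0.6, -0.5]
opening: 0.626
grip_force: 0.0
```

```bash
cat > st.py <<'E'
from m import *
go((490,-356,190,1.571))
c=cam("wrist");pickle.dump(c,open("w2.pkl","wb"))
print("exp",proj(c,[[490,-356,73],[490,-356,38]]).round())
B=[b for b in blobs(c["pixels"],*D["red"],mina=60)]
for b in B: print(b[0],b[1])
m=max(B,key=lambda b:b[1][4])[2].astype(np.uint8)
k=max(cv2.findContours(m,0,1)[0],key=len)[:,0].astype(float)
for z in (73,38):
    P=np.array([onz(c,u,z)[:2] for u in k],np.float32);print(z,cv2.minEnclosingCircle(P),P.min(0),P.max(0))
E
python3 st.py
```

```text
at [ 494.9 -424.6  189.1] yaw 1.5685 t 2.6167 F [ 0.3  0.6 -0.5] gf 0.0 op 59.5
(490, -356, 190, 1.571) tx 68.6 ty -5.1 tz -0.9 roll -0.0025 n 1.7
exp [[254. 113.]
 [255. 112.]]
[251.7, 117.1] [240, 103, 26, 26, 393]
73 ((488.8251647949219, -357.9975891113281), 11.61772346496582) [ 477.24298 -369.4947 ] [ 499.8625 -347.2727]
38 ((488.0588684082031, -359.27685546875), 13.038783073425293) [ 475.05988 -372.18033] [ 500.4463  -347.24005]
```

The stopper measures (489,-358), and its top radius of 11.6 mm fits the expected 12 mm. I'll go over it, then down.

Emit:
step_arm --moves '[{"tx":66.5,"ty":-6,"tz":60,"roll":0},{"tx":66.5,"ty":-6,"tz":60,"roll":0},{"tx":66.5,"ty":-6,"tz":60,"roll":0},{"tx":66.5,"ty":-6,"tz":90,"roll":0},{"tx":66.5,"ty":-6,"tz":120,"roll":0},{"tx":66.5,"ty":-6,"tz":147,"roll":0},{"tx":66.5,"ty":-6,"tz":147,"roll":0},{"tx":66.5,"ty":-6,"tz":147,"roll":0}]'

```text
t: 3.33
eef_pos: [489.6, -355.9, 43.0]
tcp_rot: [-3.14, -0.001, 1.572]
ft_force: [0.0, -0.3, 0.6]
opening: 0.633
grip_force: 0.0
```

Emit:
step_arm --moves '[{"tx":0,"ty":0,"tz":0,"roll":0},{"tx":0,"ty":0,"tz":0,"roll":0},{"tx":0,"ty":0,"tz":0,"roll":0},{"tx":0,"ty":0,"tz":0,"roll":0},{"tx":0,"ty":0,"tz":0,"roll":0},{"tx":0,"ty":0,"tz":0,"roll":0}]' --grip 10

```text
t: 3.83
eef_pos: [489.6, -357.0, 43.5]
tcp_rot: [3.141, 0.0, 1.571]
ft_force: [-0.1, -0.2, -1.0]
opening: 0.271
grip_force: 0.0
```

```bash
python3 -c "
from h import *
go((489,-358,42,1.571))"
```

```text
at [ 489.6 -357.    43.5] yaw 1.5707 t 3.8333 F [-0.1 -0.2 -1. ] gf 0.0 op 25.8
(489, -358, 42, 1.571) tx -1.0 ty -0.6 tz 1.5 roll -0.0003 n 0.0
```

Emit:
step_arm --moves '[{"tx":0,"ty":0,"tz":0,"roll":0},{"tx":0,"ty":0,"tz":0,"roll":0},{"tx":0,"ty":0,"tz":0,"roll":0}]'

```text
t: 4.08
eef_pos: [489.7, -357.0, 43.4]
tcp_rot: [3.141, 0.0, 1.571]
ft_force: [-0.0, -0.2, 5.5]
opening: 0.245
grip_force: 30.0
```

```bash
python3 -c "
from h import *
go((489,-358,230,1.571),(620,150,230,1.571),(600,205,230,1.571))"
```

```text
at [ 489.7 -357.    43.4] yaw 1.5708 t 4.0833 F [-0.  -0.2  5.5] gf 30.0 op 23.2
(489, -358, 230, 1.571) tx -1.0 ty -0.7 tz -186.6 roll -0.0002 n 4.5
(620, 150, 230, 1.571) tx 507.0 ty 130.3 tz -186.6 roll -0.0002 n 13.3
(600, 205, 230, 1.571) tx 562.0 ty 110.3 tz -186.6 roll -0.0002 n 14.4
```

Emit:
step_arm --moves '[{"tx":0,"ty":0,"tz":-41,"roll":0},{"tx":0,"ty":0,"tz":-82,"roll":0},{"tx":0,"ty":0,"tz":-123,"roll":0},{"tx":562,"ty":125,"tz":-190,"roll":0},{"tx":562,"ty":125,"tz":-190,"roll":0},{"tx":562,"ty":125,"tz":-190,"roll":0},{"tx":562,"ty":125,"tz":-190,"roll":0},{"tx":562,"ty":125,"tz":-190,"roll":0},{"tx":562,"ty":125,"tz":-190,"roll":0},{"tx":562,"ty":125,"tz":-190,"roll":0},{"tx":562,"ty":125,"tz":-190,"roll":0},{"tx":562,"ty":125,"tz":-190,"roll":0}]'

```text
t: 5.08
eef_pos: [570.3, 8.8, 209.5]
tcp_rot: [-3.141, -0.0, 1.571]
ft_force: [0.6, -1.7, 0.2]
opening: 0.248
grip_force: 30.0
```

```bash
python3 -c "
from h import *
go((616,200,230,1.571))"
```

```text
at [570.3   8.8 209.5] yaw 1.5707 t 5.0833 F [ 0.6 -1.7  0.2] gf 30.0 op 23.6
(616, 200, 230, 1.571) tx 191.2 ty 45.7 tz -20.5 roll -0.0003 n 4.7
```

Emit:
step_arm --moves '[{"tx":180,"ty":46,"tz":-21,"roll":0},{"tx":180,"ty":46,"tz":-21,"roll":0},{"tx":180,"ty":46,"tz":-21,"roll":0},{"tx":180,"ty":46,"tz":-21,"roll":0},{"tx":180,"ty":46,"tz":-21,"roll":0},{"tx":180,"ty":46,"tz":-21,"roll":0},{"tx":180,"ty":46,"tz":-21,"roll":0}]'

```text
t: 5.67
eef_pos: [616.1, 187.7, 229.8]
tcp_rot: [-3.141, 0.0, 1.573]
ft_force: [-0.7, -0.1, -0.1]
opening: 0.244
grip_force: 30.0
```

Run:
```python
from m import *
go((616,286,165,1.571))
c=cam("wrist");pickle.dump(c,open("w3.pkl","wb"));cv2.imwrite("pics/w3.png",c["pixels"])
print(proj(c,[[616,286,110],[616,286,0]]).round())
for k in("amber","orange","wood"): print(k,[(b[0],b[1]) for b in blobs(c["pixels"],*D[k],mina=100)])
```

```text
at [616.1 187.7 229.8] yaw 1.5729 t 5.6667 F [-0.7 -0.1 -0.1] gf 30.0 op 23.2
(616, 286, 165, 1.571) tx 98.3 ty 0.1 tz 64.8 roll 0.0019 n 2.8
[[260.  79.]
 [260.  85.]]
amber [([113.3, 53.9], [67, 24, 92, 41, 598]), ([254.5, 88.5], [221, 44, 77, 79, 2300]), ([247.0, 68.7], [239, 58, 25, 34, 128])]
orange []
wood [([75.3, 30.7], [43, 14, 66, 35, 1608])]
```

View pics/w3.png

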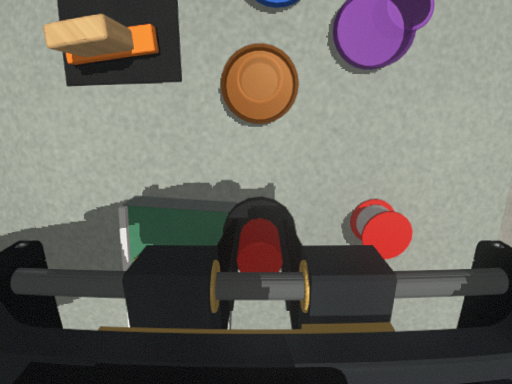

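The wrist view looks almost straight down the amber flask. The foot outline is centred near (259,84) with radius about 39 px. The mouth ring is near (262,82). The red stopper is in the jaws at (260,245). I'll measure both rings.

Run:
```python
from m import *
c=pickle.load(open("w3.pkl","rb"));im=c["pixels"]
b=max(blobs(im[:140],(5,110,30),(20,255,255)),key=lambda b:b[1][4] if b[0][0]>200 else 0)
m=b[2].astype(np.uint8);k=max(cv2.findContours(m,0,1)[0],key=len)
k=cv2.convexHull(k)[:,0].astype(float);print(b[1])
for z in(0,15,30):
    P=np.array([onz(c,u,z)[:2] for u in k],np.float32);print(z,cv2.minEnclosingCircle(P),P.min(0),P.max(0),cv2.fitEllipse(P))
g=cv2.GaussianBlur(cv2.resize(im[40:130,215:305],None,fx=4,fy=4,interpolation=2),(0,0),3)
g=cv2.createCLAHE(4,(2,2)).apply(cv2.cvtColor(g,6))
H=cv2.HoughCircles(g,cv2.HOUGH_GRADIENT,1.5,4,param1=60,param2=25,minRadius=50,maxRadius=125)
for x,y,r in H[0][:10]:
    u=(215+(x+.5)/4-.5,40+(y+.5)/4-.5);p=onz(c,u,110);q=onz(c,(u[0]+r/4,u[1]),110);print(np.round(u,1),round(r/4,1),p.round(1),"R110",round(np.linalg.norm(q-p),1))
cv2.imwrite("pics/w3c.png",np.hstack([g,cv2.cvtColor(cv2.resize(im[40:130,215:305],(360,360),interpolation=2),6)]))
```

```text
[221, 44, 77, 80, 4837]
0 ((615.2713623046875, 287.6199035644531), 47.84502410888672) [567.8163  240.07115] [662.1936  334.40433] ((615.206298828125, 287.6692199707031), (94.82781219482422, 95.44772338867188), 144.6942138671875)
15 ((615.2979125976562, 286.7701721191406), 46.049564361572266) [569.62366 241.00578] [660.4591  331.79874] ((615.2351684570312, 286.8175354003906), (91.26905059814453, 91.86568450927734), 144.69444274902344)
30 ((615.3243408203125, 285.9202880859375), 44.25394821166992) [571.431   241.94041] [658.7246  329.19315] ((615.2640380859375, 285.96588134765625), (87.71026611328125, 88.28363037109375), 144.69549560546875)
[258.3  87.4] 31.0 [614.6 278.5 110. ] R110 27.9
[262.4  76.9] 26.1 [618.3 287.5 110. ] R110 23.3
[263.2  76.2] 25.2 [619.  288.2 110. ] R110 22.5
[265.4  72.8] 29.0 [621.  291.1 110. ] R110 25.8
[265.8  91.9] 30.2 [621.4 274.6 110. ] R110 27.2
[259.4  79.6] 22.1 [615.6 285.3 110. ] R110 19.7
[266.2  73.9] 29.0 [621.6 290.1 110. ] R110 25.8
[266.6  75.1] 30.6 [622.  289.1 110. ] R110 27.3
[270.3  84.8] 29.4 [625.4 280.8 110. ] R110 26.4
[260.6  81.1] 30.6 [616.7 284.  110. ] R110 27.4
```

View pics/w3c.png

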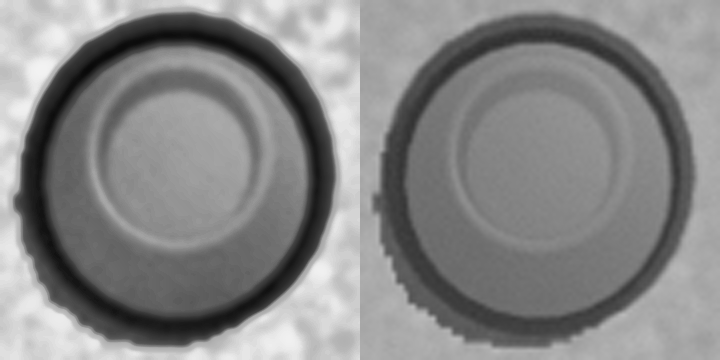

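The Hough ring at (259.4,79.6) puts the mouth at (615.6,285.3,110) with radius 19.7, which is mid-rim as expected. The foot centre is (615.3,286) with radius 44.3. Both agree, so I'll use a flask axis of (615.5,285.7).

Emit:
step_arm --moves '[{"tx":33,"ty":0,"tz":10,"roll":0},{"tx":66,"ty":0,"tz":30,"roll":0},{"tx":99,"ty":0,"tz":60,"roll":0},{"tx":99,"ty":0,"tz":60,"roll":0},{"tx":99,"ty":0,"tz":60,"roll":0},{"tx":99,"ty":0,"tz":60,"roll":0}]'

```text
t: 6.22
eef_pos: [616.7, 284.4, 170.7]
tcp_rot: [-3.141, 0.0, 1.57]
ft_force: [-0.1, 0.2, 0.1]
opening: 0.248
grip_force: 30.0
```

```bash
python3 -c "
from h import *
go((615.9,286.7,123.4,1.571))"
```

```text
at [616.7 284.4 170.7] yaw 1.57 t 6.2167 F [-0.1  0.2  0.1] gf 30.0 op 23.5
(615.9, 286.7, 123.4, 1.571) tx 2.3 ty -0.8 tz 47.3 roll -0.0010 n 1.1
```

Emit:
step_arm --moves '[{"tx":0.5,"ty":-0.5,"tz":8,"roll":0},{"tx":0.5,"ty":-0.5,"tz":16,"roll":0},{"tx":0.5,"ty":-0.5,"tz":18,"roll":0},{"tx":0.5,"ty":-0.5,"tz":18,"roll":0},{"tx":0.5,"ty":-0.5,"tz":18,"roll":0},{"tx":0.5,"ty":-0.5,"tz":18,"roll":0}]'

```text
t: 6.72
eef_pos: [616.1, 286.0, 152.8]
tcp_rot: [3.141, -0.0, 1.57]
ft_force: [0.6, 0.9, -0.7]
opening: 0.247
grip_force: 30.0
```

```bash
python3 -c "
from h import *
go((615.9,286.7,123.4,1.571))"
```

```text
at [616.1 286.  152.8] yaw 1.5705 t 6.7167 F [ 0.6  0.9 -0.7] gf 30.0 op 23.5
(615.9, 286.7, 123.4, 1.571) tx 0.7 ty -0.2 tz 29.4 roll -0.0005 n 0.7
```

Aligned to within a millimetre, and the taper tip is already at the rim. I'll lower slowly and watch the force.

Emit:
step_arm --moves '[{"tx":0.3,"ty":0,"tz":4,"roll":0},{"tx":0.3,"ty":0,"tz":8,"roll":0},{"tx":0.3,"ty":0,"tz":12,"roll":0},{"tx":0.3,"ty":0,"tz":16,"roll":0},{"tx":0.3,"ty":0,"tz":20,"roll":0},{"tx":0.3,"ty":0,"tz":23,"roll":0},{"tx":0.3,"ty":0,"tz":26,"roll":0},{"tx":0.3,"ty":0,"tz":26,"roll":0},{"tx":0.3,"ty":0,"tz":26,"roll":0}]'

```text
t: 7.47
eef_pos: [615.9, 286.6, 126.3]
tcp_rot: [-3.141, -0.0, 1.571]
ft_force: [-0.2, -0.8, -0.6]
opening: 0.248
grip_force: 30.0
```

Emit:
step_arm --moves '[{"tx":0,"ty":0,"tz":1.5,"roll":0},{"tx":0,"ty":0,"tz":3,"roll":0},{"tx":0,"ty":0,"tz":3,"roll":0},{"tx":0,"ty":0,"tz":3,"roll":0}]'

```text
t: 7.8
eef_pos: [615.9, 286.6, 123.5]
tcp_rot: [3.141, -0.0, 1.571]
ft_force: [-0.1, 0.5, -0.8]
opening: 0.244
grip_force: 30.0
```

Emit:
step_arm --moves '[{"tx":0,"ty":0,"tz":0.7,"roll":0},{"tx":0,"ty":0,"tz":1.4,"roll":0},{"tx":0,"ty":0,"tz":1.4,"roll":0}]'

```text
t: 8.05
eef_pos: [616.0, 286.6, 123.3]
tcp_rot: [3.141, -0.0, 1.571]
ft_force: [-3.1, -1.9, 9.4]
opening: 0.247
grip_force: 30.0
```

Contact at 9.4 N at the expected height means the flange is on the rim. I'll release and lift.

Emit:
step_arm --moves '[{"tx":0,"ty":0,"tz":-1,"roll":0},{"tx":0,"ty":0,"tz":-1,"roll":0},{"tx":0,"ty":0,"tz":-1,"roll":0},{"tx":0,"ty":0,"tz":-1,"roll":0},{"tx":0,"ty":0,"tz":-1,"roll":0},{"tx":0,"ty":0,"tz":-15,"roll":0},{"tx":0,"ty":0,"tz":-40,"roll":0},{"tx":0,"ty":0,"tz":-80,"roll":0},{"tx":0,"ty":0,"tz":-107,"roll":0},{"tx":-41,"ty":0,"tz":-107,"roll":0},{"tx":-82,"ty":0,"tz":-107,"roll":0},{"tx":-110,"ty":0,"tz":-107,"roll":0}]' --grip 60

```text
t: 9.05
eef_pos: [615.6, 174.4, 229.5]
tcp_rot: [3.141, 0.0, 1.571]
ft_force: [0.7, -0.1, -0.8]
opening: 0.633
grip_force: 0.0
```

Run:
```python
from m import *
go((440,225,230,1.571),(440,-60,300,1.571))
c=cam("wrist");pickle.dump(c,open("w4.pkl","wb"))
im=c["pixels"]
b=[b for b in blobs(im,*D["red"],mina=60)]
for q in b:
    k=max(cv2.findContours(q[2].astype(np.uint8),0,1)[0],key=len)[:,0].astype(float)
    P=np.array([onz(c,u,153)[:2] for u in k],np.float32);print(q[0],q[1][4],cv2.minEnclosingCircle(P))
a=cv2.resize(im[0:150,20:420],(800,300),interpolation=2)
s_=[]
for n,p in(("scene",(616,286,130)),("side",(616,286,130))):
    x=cam(n);u=proj(x,p)[0].astype(int);s_.append(cv2.resize(x["pixels"][u[1]-20:u[1]+40,u[0]-40:u[0]+40],(400,300),interpolation=2))
cv2.imwrite("pics/w4.png",np.vstack([a,np.hstack(s_)]))
```

```text
at [615.6 174.4 229.5] yaw 1.5712 t 9.05 F [ 0.7 -0.1 -0.8] gf 0.0 op 60.1
(440, 225, 230, 1.571) tx 50.7 ty -175.6 tz -0.5 roll 0.0002 n 4.4
(440, -60, 300, 1.571) tx -234.3 ty -175.7 tz -70.5 roll 0.0002 n 7.2
[255.1, 66.9] 336 ((614.4216918945312, 281.5999450683594), 12.04228401184082)
[388.0, 225.1] 1637 ((727.9295654296875, 150.71273803710938), 23.085582733154297)
```

View pics/w4.png

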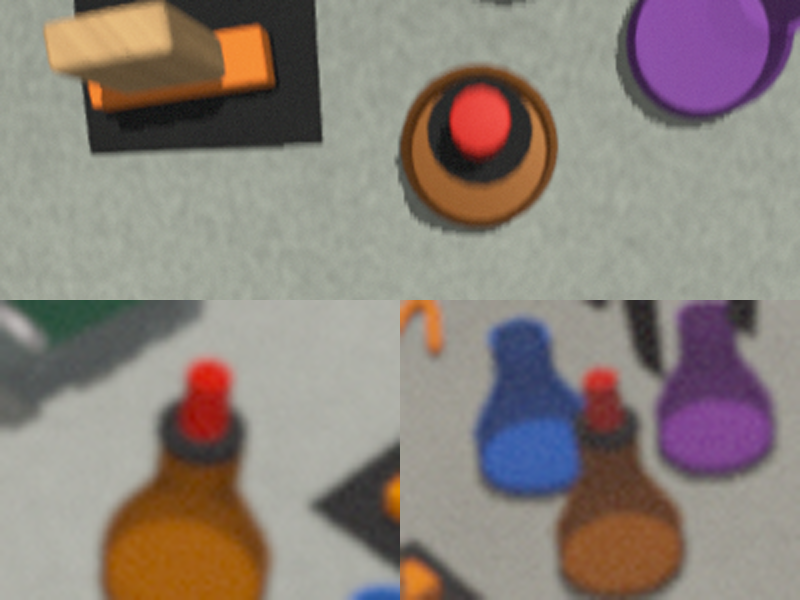

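The wrist crop and both room cameras show the stopper home, with the black flange seated on the amber rim and the flask upright. Next I'll look at the station from above, then the pad.

Emit:
step_arm --moves '[{"tx":-234,"ty":-108,"tz":-70,"roll":0},{"tx":-234,"ty":-108,"tz":-70,"roll":0},{"tx":-234,"ty":-108,"tz":-70,"roll":0},{"tx":-234,"ty":-108,"tz":-70,"roll":0},{"tx":-234,"ty":-108,"tz":-70,"roll":0},{"tx":-234,"ty":-108,"tz":-70,"roll":0},{"tx":-234,"ty":-108,"tz":-70,"roll":0},{"tx":-234,"ty":-108,"tz":-70,"roll":0},{"tx":-234,"ty":-108,"tz":-70,"roll":0}]' --grip 95

```text
t: 9.95
eef_pos: [508.1, -57.4, 299.3]
tcp_rot: [3.141, -0.0, 1.57]
ft_force: [-0.1, -0.2, -0.3]
opening: 0.998
grip_force: 0.0
```

Run:
```python
from m import *
go((440,225,230,1.571))
c=cam("wrist");pickle.dump(c,open("w5.pkl","wb"));im=c["pixels"]
cv2.imwrite("pics/w5.png",im)
print("exp corners",proj(c,[[461,141,45],[572,133,45],[445,-95,45],[555,-101,45]]).round().tolist())
for k in("brass",): print(k,[(b[0],b[1][4],onz(c,b[0],53)[:2].round(0).tolist()) for b in blobs(im,*D[k],mina=60)])
m=np.zeros(im.shape[:2],np.uint8)
for b in blobs(im,*D["green"],mina=100): print(b[0],b[1]); m|=b[2].astype(np.uint8)
# left/right limit of green per row -> kerb foot lines
for side in(0,1):
    U=[]
    for v in range(60,220,3):
        x=np.flatnonzero(m[v])
        if len(x)>60: U.append(onz(c,(float(x[0] if side==0 else x[-1]),float(v)),45)[:2])
    U=np.array(U,np.float32)
    vx,vy,x0,y0=cv2.fitLine(U,cv2.DIST_HUBER,0,.01,.01).ravel();print("side",side,len(U),"slope dx/dy",vx/vy,"x at y=20",x0+(20-y0)*vx/vy,"y range",U[:,1].min(),U[:,1].max())
```

```text
at [508.1 -57.4 299.3] yaw 1.5696 t 9.95 F [-0.1 -0.2 -0.3] gf 0.0 op 94.8
(440, 225, 230, 1.571) tx 282.3 ty -68.5 tz 69.3 roll -0.0014 n 7.2
exp corners [[221.0, 5.0], [310.0, 12.0], [215.0, 186.0], [292.0, 190.0]]
brass [([231.1, 63.1], 394, [472.0, 70.0]), ([277.7, 72.4], 377, [532.0, 58.0]), ([279.0, 107.2], 357, [534.0, 14.0]), ([227.0, 139.5], 330, [465.0, -28.0]), ([284.3, 145.1], 327, [542.0, -35.0])]
[258.5, 94.9] [211, 4, 103, 189, 14834]
side 0 34 slope dx/dy 0.066818066 x at y=20 446.17395 y range -94.28342 59.645954
side 1 34 slope dx/dy 0.06869477 x at y=20 567.49603 y range -94.54625 59.43015
```

View pics/w5.png

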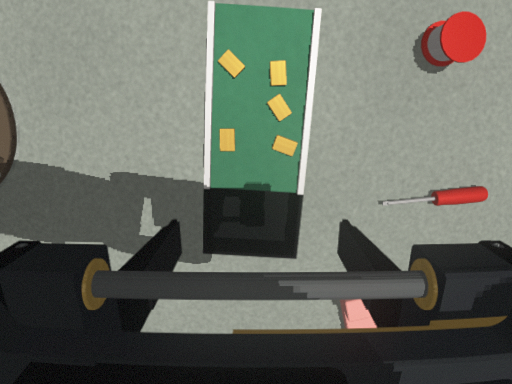

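The view from above shows the plate with five chips: (231,63), (278,72), (279,107), (227,139) and (284,145). The kerbs run down both sides and the tray starts at row 190. The station centre is (506.8,19.5) with yaw -0.068, and its length of 237 mm fits the 240 given. Next is the scraper.

Emit:
step_arm --moves '[{"tx":282,"ty":-68,"tz":70,"roll":0},{"tx":282,"ty":-68,"tz":70,"roll":0},{"tx":282,"ty":-68,"tz":70,"roll":0},{"tx":282,"ty":-68,"tz":70,"roll":0},{"tx":282,"ty":-68,"tz":70,"roll":0},{"tx":282,"ty":-68,"tz":70,"roll":0},{"tx":282,"ty":-68,"tz":70,"roll":0},{"tx":282,"ty":-68,"tz":70,"roll":0},{"tx":282,"ty":-68,"tz":70,"roll":0},{"tx":282,"ty":-68,"tz":70,"roll":0}]'

```text
t: 10.83
eef_pos: [439.6, 225.5, 228.7]
tcp_rot: [-3.141, 0.0, 1.574]
ft_force: [-0.2, 0.7, 0.2]
opening: 0.998
grip_force: 0.0
```

Run:
```python
from m import *
go((440,335,175,3.14))
c=cam("wrist");pickle.dump(c,open("w6.pkl","wb"));im=c["pixels"]
cv2.imwrite("pics/w6.png",im)
h=cv2.cvtColor(im,cv2.COLOR_BGR2HSV)
for nm,lo,hi,z in(("wood",(10,50,60),(24,175,255),96),("orange",(6,185,60),(17,255,255),26),("pad",(0,0,0),(180,110,60),4)):
    for b in sorted(blobs(im,lo,hi,mina=300),key=lambda b:-b[1][4])[:3]:
        if b[0][1]>220: continue
        k=cv2.convexHull(max(cv2.findContours(b[2].astype(np.uint8),0,1)[0],key=len))[:,0].astype(float)
        P=np.array([onz(c,u,z)[:2] for u in k],np.float32);print(nm,b[0],b[1],cv2.minAreaRect(P))
print(proj(c,[[409,323,96],[473,347,96],[440,335,4],[369,289,4],[519,399,4]]).round().tolist())
```

```text
at [439.6 225.5 228.7] yaw 1.5737 t 10.8333 F [-0.2  0.7  0.2] gf 0.0 op 94.8
(440, 335, 175, 3.14) tx 109.5 ty 0.7 tz 53.7 roll -1.5663 n 2.9
wood [397.0, 116.2] [363, 81, 87, 76, 3177] ((578.335205078125, 290.56732177734375), (73.49018096923828, 77.17210388183594), 72.38054656982422)
wood [260.9, 69.9] [226, 52, 70, 37, 2072] ((440.68145751953125, 332.1626281738281), (64.16770935058594, 27.995264053344727), 5.502336025238037)
orange [242.3, 81.4] [213, 58, 95, 36, 672] ((440.1253967285156, 333.4288330078125), (107.56731414794922, 30.674060821533203), 5.353659629821777)
pad [264.7, 63.2] [201, 20, 125, 94, 8186] ((443.87054443359375, 344.4498291015625), (147.98521423339844, 108.08839416503906), 0.4416927695274353)
pad [441.3, 124.5] [423, 102, 47, 48, 1055] ((679.4268188476562, 278.24261474609375), (61.49558639526367, 58.79253387451172), 84.93531036376953)
[[227.0, 81.0], [296.0, 54.0], [260.0, 76.0], [203.0, 114.0], [327.0, 20.0]]
```

View pics/w6.png

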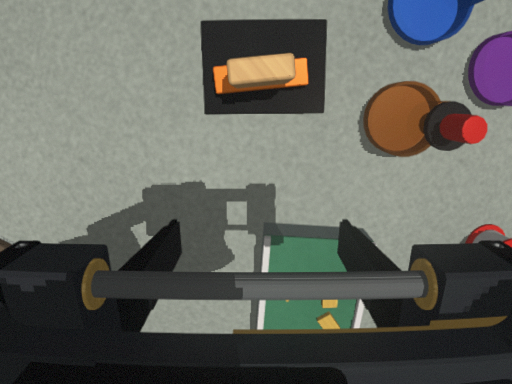

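The scraper is at (440.4,333) with yaw 0.094, and both the grip (64x28) and foot (107.6x30.7) outlines fit. The pad centre is (443.9,344.4) and its 148x108 outline fits. I'll turn the wrist and go above the scraper.

Emit:
step_arm --moves '[{"tx":107.5,"ty":1,"tz":70,"roll":-1.66},{"tx":107.5,"ty":1,"tz":70,"roll":-1.66},{"tx":107.5,"ty":1,"tz":70,"roll":-1.66},{"tx":107.5,"ty":1,"tz":70,"roll":-1.66},{"tx":107.5,"ty":1,"tz":70,"roll":-1.66},{"tx":107.5,"ty":1,"tz":70,"roll":-1.66},{"tx":107.5,"ty":1,"tz":70,"roll":-1.66},{"tx":107.5,"ty":1,"tz":70,"roll":-1.66},{"tx":107.5,"ty":1,"tz":70,"roll":-1.66},{"tx":107.5,"ty":1,"tz":70,"roll":-1.66},{"tx":107.5,"ty":1,"tz":70,"roll":-1.66},{"tx":107.5,"ty":1,"tz":70,"roll":-1.66}]' --grip 60

```text
t: 11.88
eef_pos: [442.0, 330.8, 159.5]
tcp_rot: [3.141, 0.001, 3.075]
ft_force: [0.8, -0.3, -0.4]
opening: 0.631
grip_force: 0.0
```

```bash
python3 -c "
from h import *
go((440.4,333,110,3.235),(440.4,333,36,3.235))"
```

```text
at [442.  330.8 159.5] yaw 3.0748 t 11.8833 F [ 0.8 -0.3 -0.4] gf 0.0 op 59.9
(440.4, 333, 110, 3.235) tx 1.8 ty 2.1 tz 49.5 roll -0.1602 n 1.2
(440.4, 333, 36, 3.235) tx 1.8 ty 2.1 tz 123.5 roll -0.1602 n 3.0
```

Emit:
step_arm --moves '[{"tx":0.8,"ty":0.7,"tz":10,"roll":-0.1},{"tx":0.8,"ty":0.7,"tz":30,"roll":-0.16},{"tx":0.8,"ty":0.7,"tz":45,"roll":-0.16},{"tx":0.8,"ty":0.7,"tz":70,"roll":-0.16},{"tx":0.8,"ty":0.7,"tz":100,"roll":-0.16},{"tx":0.8,"ty":0.7,"tz":123,"roll":-0.16},{"tx":0.8,"ty":0.7,"tz":123,"roll":-0.16},{"tx":0.8,"ty":0.7,"tz":123,"roll":-0.16},{"tx":0.8,"ty":0.7,"tz":123,"roll":-0.16}]'

```text
t: 12.63
eef_pos: [441.2, 332.5, 37.4]
tcp_rot: [3.141, 0.001, -3.054]
ft_force: [0.4, 0.9, 0.9]
opening: 0.636
grip_force: 0.0
```

Emit:
step_arm --moves '[{"tx":0,"ty":0,"tz":0,"roll":0},{"tx":0,"ty":0,"tz":0,"roll":0},{"tx":0,"ty":0,"tz":0,"roll":0},{"tx":0,"ty":0,"tz":0,"roll":0},{"tx":0,"ty":0,"tz":0,"roll":0},{"tx":0,"ty":0,"tz":0,"roll":0},{"tx":0,"ty":0,"tz":0,"roll":0},{"tx":0,"ty":0,"tz":0,"roll":0},{"tx":0,"ty":0,"tz":0,"roll":0}]' --grip 10

```text
t: 13.38
eef_pos: [440.3, 333.0, 36.3]
tcp_rot: [3.141, 0.0, -3.052]
ft_force: [-1.0, 1.4, 5.4]
opening: 0.254
grip_force: 30.0
```

```bash
python3 -c "
from h import *
go((440.4,333,140,3.235),(513.6,119.3,140,3.0737))"
```

```text
at [440.3 333.   36.3] yaw -3.0524 t 13.3833 F [-1.   1.4  5.4] gf 30.0 op 24.1
(440.4, 333, 140, 3.235) tx -0.1 ty 0.0 tz -103.7 roll -0.0042 n 2.5
(513.6, 119.3, 140, 3.0737) tx -54.0 ty -219.4 tz -103.7 roll 0.1571 n 6.0
```

Emit:
step_arm --moves '[{"tx":0,"ty":0,"tz":-20,"roll":0},{"tx":0,"ty":0,"tz":-55,"roll":0},{"tx":0,"ty":0,"tz":-84,"roll":0},{"tx":-54,"ty":-219,"tz":-84,"roll":0.157},{"tx":-54,"ty":-219,"tz":-84,"roll":0.157},{"tx":-54,"ty":-219,"tz":-84,"roll":0.157},{"tx":-54,"ty":-219,"tz":-84,"roll":0.157},{"tx":-54,"ty":-219,"tz":-84,"roll":0.157},{"tx":-54,"ty":-219,"tz":-84,"roll":0.157},{"tx":-54,"ty":-219,"tz":-84,"roll":0.157},{"tx":-54,"ty":-219,"tz":-84,"roll":0.157},{"tx":-54,"ty":-219,"tz":-84,"roll":0.157}]'

```text
t: 14.38
eef_pos: [513.0, 119.9, 119.7]
tcp_rot: [3.142, -0.001, 3.074]
ft_force: [0.3, -0.1, -3.2]
opening: 0.252
grip_force: 30.0
```

Run:
```python
from m import *
go((513.6,119.3,77.6,3.0737))
for n in("scene","side"):
    c=cam(n);im=c["pixels"]
    b=max([b for b in blobs(im,(5,170,60),(18,255,255)) if np.linalg.norm(np.array(b[0])-proj(c,[513,119,99])[0])<25],key=lambda b:b[1][4])
    print(n,b[0],b[1],"exp",proj(c,[[513.6,119.3,99]])[0])
    u=b[0];u=[int(u[0]),int(u[1])];cv2.imwrite("pics/x_%s.png"%n,im)
a,b=[cv2.imread("pics/x_%s.png"%n) for n in("scene","side")]
cv2.imwrite("pics/x.png",np.hstack([cv2.resize(a[130:250,230:350],(400,400),interpolation=2),cv2.resize(b[130:250,150:270],(400,400),interpolation=2)]))
```

```text
at [513.  119.9 119.7] yaw 3.0737 t 14.3833 F [ 0.3 -0.1 -3.2] gf 30.0 op 23.9
(513.6, 119.3, 77.6, 3.0737) tx -0.6 ty -0.5 tz 42.1 roll -0.0000 n 1.0
scene [297.5, 193.1] [283, 183, 33, 19, 247] exp [299.06912614 190.65193694]
side [206.1, 183.8] [190, 172, 33, 22, 184] exp [206.54523814 182.99044684]
```

View pics/x.png

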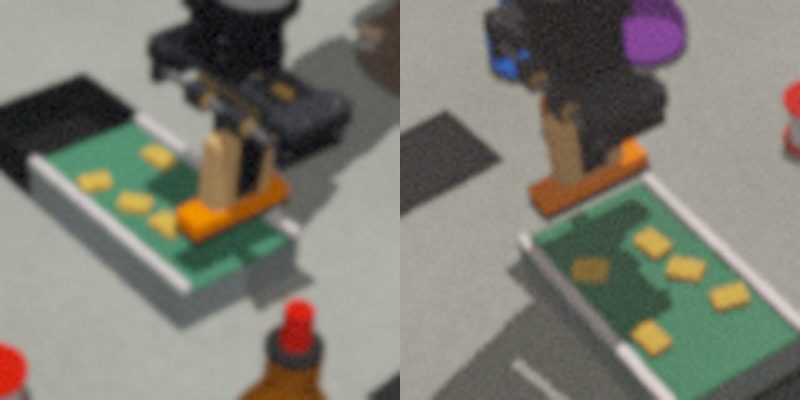

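That was picture ten, so I'll use numbers only from here. The scraper hangs level above the plate's +y end, aligned between the kerbs, with all chips ahead of it. Lowering now.

Emit:
step_arm --moves '[{"tx":-0.5,"ty":0,"tz":15,"roll":0},{"tx":-0.5,"ty":0,"tz":28,"roll":0},{"tx":-0.5,"ty":0,"tz":36,"roll":0},{"tx":-0.5,"ty":0,"tz":40,"roll":0},{"tx":-0.5,"ty":0,"tz":41,"roll":0},{"tx":-0.5,"ty":0,"tz":41,"roll":0},{"tx":-0.5,"ty":0,"tz":41,"roll":0}]'

```text
t: 15.07
eef_pos: [514.2, 119.7, 79.5]
tcp_rot: [3.141, 0.001, 3.074]
ft_force: [-0.3, 0.3, -1.9]
opening: 0.249
grip_force: 30.0
```

Emit:
step_arm --moves '[{"tx":0,"ty":0,"tz":0.7,"roll":0},{"tx":0,"ty":0,"tz":1.3,"roll":0},{"tx":0,"ty":0,"tz":1.3,"roll":0}]'

```text
t: 15.32
eef_pos: [514.1, 119.4, 78.0]
tcp_rot: [3.141, 0.0, 3.074]
ft_force: [-0.2, -0.3, -2.3]
opening: 0.253
grip_force: 30.0
```

```bash
python3 -c "
from h import *
go((513.6,119.3,77.3,3.0737),(498.7,-100.2,77.3,3.0737),(499,-95,77.3,3.0737))"
```

```text
at [514.1 119.4  78. ] yaw 3.0737 t 15.3167 F [-0.2 -0.3 -2.3] gf 30.0 op 24.0
(513.6, 119.3, 77.3, 3.0737) tx 0.5 ty -0.2 tz 0.7 roll 0.0000 n 0.0
(498.7, -100.2, 77.3, 3.0737) tx 0.4 ty -220.2 tz 0.7 roll 0.0000 n 5.3
(499, -95, 77.3, 3.0737) tx 0.5 ty -215.0 tz 0.7 roll 0.0000 n 5.2
```

Emit:
step_arm --moves '[{"tx":0.3,"ty":0,"tz":0.6,"roll":0},{"tx":0.3,"ty":0,"tz":0.9,"roll":0},{"tx":0.3,"ty":-4,"tz":0.9,"roll":0},{"tx":0.3,"ty":-10,"tz":0.9,"roll":0},{"tx":0.3,"ty":-18,"tz":0.9,"roll":0},{"tx":0.3,"ty":-26,"tz":0.9,"roll":0},{"tx":0.3,"ty":-34,"tz":0.9,"roll":0},{"tx":0.3,"ty":-42,"tz":0.9,"roll":0}]'

```text
t: 15.98
eef_pos: [511.1, 76.9, 77.3]
tcp_rot: [3.141, 0.001, 3.073]
ft_force: [0.8, 3.0, 6.2]
opening: 0.251
grip_force: 30.0
```

Emit:
step_arm --moves '[{"tx":0,"ty":-8,"tz":0,"roll":0},{"tx":0,"ty":-16,"tz":0,"roll":0},{"tx":0,"ty":-24,"tz":0,"roll":0},{"tx":0,"ty":-32,"tz":0,"roll":0},{"tx":0,"ty":-40,"tz":0,"roll":0},{"tx":0,"ty":-48,"tz":0,"roll":0},{"tx":0,"ty":-56,"tz":0,"roll":0},{"tx":0,"ty":-64,"tz":0,"roll":0},{"tx":0,"ty":-72,"tz":0,"roll":0},{"tx":0,"ty":-80,"tz":0,"roll":0},{"tx":0,"ty":-88,"tz":0,"roll":0},{"tx":0,"ty":-96,"tz":0,"roll":0}]'

```text
t: 16.98
eef_pos: [504.4, -18.8, 77.3]
tcp_rot: [3.141, 0.001, 3.073]
ft_force: [0.3, 5.0, 7.4]
opening: 0.249
grip_force: 30.0
```

```bash
cat > chk.py <<'E'
from m import *
go((498.7,-100.2,77.3,3.0737))
def stn(p): d=p[:2]-np.array([506.8,19.5]);a=-.068;return np.array([d@[np.cos(a),np.sin(a)],d@[-np.sin(a),np.cos(a)]]).round().tolist()
for n in("scene","side"):
    c=cam(n)
    for b in blobs(c["pixels"],(17,90,70),(32,255,255),mina=8):
        for z in(53,12):
            q=stn(onz(c,b[0],z))
            if abs(q[0])<75 and -225<q[1]<125: print(n,b[0],b[1][4],"z",z,q)
E
python3 chk.py
```

```text
at [504.4 -18.8  77.3] yaw 3.0733 t 16.9833 F [0.3 5.  7.4] gf 30.0 op 23.7
(498.7, -100.2, 77.3, 3.0737) tx 0.1 ty -81.6 tz -0.0 roll -0.0004 n 2.0
scene [260.6, 174.4] 343 z 53 [4.0, -86.0]
scene [260.6, 174.4] 343 z 12 [-32.0, -133.0]
side [220.8, 192.8] 10 z 53 [34.0, 82.0]
side [220.8, 192.8] 10 z 12 [55.0, 119.0]
side [231.7, 204.1] 14 z 53 [33.0, 22.0]
side [231.7, 204.1] 14 z 12 [54.0, 57.0]
side [223.1, 208.0] 9 z 53 [4.0, 25.0]
side [223.1, 208.0] 9 z 12 [23.0, 59.0]
side [228.0, 211.7] 23 z 53 [7.0, 4.0]
side [228.0, 211.7] 23 z 12 [27.0, 37.0]
side [224.5, 216.5] 10 z 53 [-11.0, -6.0]
side [224.5, 216.5] 10 z 12 [7.0, 27.0]
side [253.0, 227.0] 226 z 53 [29.0, -87.0]
side [253.0, 227.0] 226 z 12 [50.0, -58.0]
side [232.5, 237.1] 164 z 53 [-36.0, -81.0]
side [232.5, 237.1] 164 z 12 [-19.0, -52.0]
```

Emit:
step_arm --moves '[{"tx":0,"ty":-8,"tz":0,"roll":0},{"tx":0,"ty":-16,"tz":0,"roll":0},{"tx":0,"ty":-24,"tz":0,"roll":0},{"tx":0,"ty":-32,"tz":0,"roll":0},{"tx":0,"ty":-40,"tz":0,"roll":0},{"tx":0,"ty":-48,"tz":0,"roll":0},{"tx":0,"ty":-56,"tz":0,"roll":0},{"tx":0,"ty":-64,"tz":0,"roll":0},{"tx":0,"ty":-70,"tz":0,"roll":0},{"tx":0,"ty":-76,"tz":0,"roll":0},{"tx":0,"ty":-80,"tz":0,"roll":0},{"tx":0,"ty":-82,"tz":0,"roll":0}]'

```text
t: 18.08
eef_pos: [498.7, -100.7, 77.3]
tcp_rot: [3.141, 0.001, 3.073]
ft_force: [0.4, 5.5, 7.6]
opening: 0.253
grip_force: 30.0
```

```bash
python3 chk.py
```

```text
at [ 498.7 -100.7   77.3] yaw 3.0729 t 18.0833 F [0.4 5.5 7.6] gf 30.0 op 24.0
(498.7, -100.2, 77.3, 3.0737) tx 0.0 ty 0.5 tz -0.0 roll -0.0008 n 0.0
scene [251.2, 157.0] 139 z 53 [-33.0, -193.0]
scene [245.5, 171.4] 42 z 53 [35.0, -129.0]
scene [245.5, 171.4] 42 z 12 [1.0, -179.0]
side [238.8, 210.5] 12 z 53 [34.0, -12.0]
side [238.8, 210.5] 12 z 12 [55.0, 21.0]
side [246.5, 230.5] 79 z 53 [8.0, -86.0]
side [246.5, 230.5] 79 z 12 [27.0, -57.0]
side [242.0, 224.1] 12 z 53 [11.0, -59.0]
side [242.0, 224.1] 12 z 12 [31.0, -29.0]
side [268.8, 250.7] 304 z 53 [13.0, -177.0]
side [268.8, 250.7] 304 z 12 [33.0, -153.0]
side [247.9, 261.2] 165 z 53 [-50.0, -171.0]
side [247.9, 261.2] 165 z 12 [-33.0, -146.0]
```

The chips appear to have dropped: the blobs now read as tray-floor positions at station y -146 to -153. I'll lift straight up and check with the way clear.

Emit:
step_arm --moves '[{"tx":0,"ty":2,"tz":-20,"roll":0},{"tx":0,"ty":2,"tz":-50,"roll":0},{"tx":0,"ty":20,"tz":-60,"roll":0},{"tx":0,"ty":60,"tz":-60,"roll":0},{"tx":0,"ty":100,"tz":-60,"roll":0},{"tx":0,"ty":140,"tz":-60,"roll":0},{"tx":0,"ty":180,"tz":-60,"roll":0},{"tx":0,"ty":220,"tz":-60,"roll":0},{"tx":0,"ty":240,"tz":-60,"roll":0},{"tx":0,"ty":240,"tz":-60,"roll":0}]'

```text
t: 19.02
eef_pos: [514.7, 142.3, 136.5]
tcp_rot: [3.141, -0.0, 3.077]
ft_force: [-0.3, -0.2, -1.8]
opening: 0.255
grip_force: 30.0
```

```bash
cat >> chk.py <<'E'
go((443.9,344.4,110,3.1416))
c=cam("wrist");print("wrist")
for b in blobs(c["pixels"],(17,90,70),(32,255,255),mina=30): print(b[0],b[1],stn(onz(c,b[0],12)))
E
python3 chk.py
```

```text
at [514.7 142.3 136.5] yaw 3.0772 t 19.0167 F [-0.3 -0.2 -1.8] gf 30.0 op 24.2
(498.7, -100.2, 77.3, 3.0737) tx 0.4 ty -243.0 tz 59.2 roll 0.0035 n 6.0
scene [257.0, 169.4] 27 z 53 [-4.0, -117.0]
scene [257.0, 169.4] 27 z 12 [-40.0, -165.0]
scene [243.2, 174.5] 26 z 53 [51.0, -119.0]
scene [243.2, 174.5] 26 z 12 [19.0, -168.0]
scene [295.1, 193.9] 79 z 53 [-21.0, 62.0]
scene [295.1, 193.9] 79 z 12 [-58.0, 24.0]
side [268.5, 250.3] 318 z 53 [13.0, -175.0]
side [268.5, 250.3] 318 z 12 [33.0, -151.0]
side [247.7, 260.8] 184 z 53 [-50.0, -169.0]
side [247.7, 260.8] 184 z 12 [-33.0, -145.0]
at [514.6 139.4 136.4] yaw 3.0755 t 19.1167 F [ 0.6 -0.4 -2.8] gf 30.0 op 23.7
(443.9, 344.4, 110, 3.1416) tx 84.1 ty 199.9 tz 26.4 roll -0.0661 n 5.2
wrist
[258.4, 232.2] [229, 185, 61, 87, 4112] [50.0, 119.0]
[3.7, 204.1] [0, 193, 10, 21, 171] [21.0, -155.0]
[6.6, 229.1] [0, 219, 16, 20, 282] [50.0, -159.0]
[212.9, 286.4] [209, 260, 11, 53, 336] [115.0, 69.0]
[305.4, 285.8] [299, 260, 11, 53, 341] [114.0, 170.0]
[266.8, 322.6] [99, 300, 296, 34, 3222] [163.0, 128.0]
```

Emit:
step_arm --moves '[{"tx":84,"ty":200,"tz":26,"roll":-0.066},{"tx":84,"ty":200,"tz":26,"roll":-0.066},{"tx":84,"ty":200,"tz":26,"roll":-0.066},{"tx":84,"ty":200,"tz":26,"roll":-0.066},{"tx":84,"ty":200,"tz":26,"roll":-0.066},{"tx":84,"ty":200,"tz":26,"roll":-0.066},{"tx":84,"ty":200,"tz":26,"roll":-0.066},{"tx":84,"ty":200,"tz":60,"roll":-0.066},{"tx":84,"ty":200,"tz":85,"roll":-0.066},{"tx":84,"ty":200,"tz":95,"roll":-0.066},{"tx":84,"ty":200,"tz":98,"roll":-0.066},{"tx":84,"ty":200,"tz":98,"roll":-0.066}]'

```text
t: 20.17
eef_pos: [445.4, 343.5, 38.8]
tcp_rot: [-3.141, -0.001, 3.138]
ft_force: [0.3, 1.1, -2.3]
opening: 0.25
grip_force: 30.0
```

Emit:
step_arm --moves '[{"tx":0,"ty":0,"tz":0.7,"roll":0},{"tx":0,"ty":0,"tz":1.4,"roll":0},{"tx":0,"ty":0,"tz":1.8,"roll":0},{"tx":0,"ty":0,"tz":1.8,"roll":0}]'

```text
t: 20.5
eef_pos: [445.0, 344.8, 37.8]
tcp_rot: [3.141, 0.001, 3.14]
ft_force: [-0.6, -0.2, -2.4]
opening: 0.252
grip_force: 30.0
```

Emit:
step_arm --moves '[{"tx":0,"ty":0,"tz":0.5,"roll":0},{"tx":0,"ty":0,"tz":0.9,"roll":0},{"tx":0,"ty":0,"tz":0.9,"roll":0},{"tx":0,"ty":0,"tz":0.9,"roll":0}]'

```text
t: 20.83
eef_pos: [444.8, 344.7, 36.3]
tcp_rot: [3.141, 0.0, 3.14]
ft_force: [-1.2, 0.2, -0.1]
opening: 0.253
grip_force: 30.0
```

The pad is taking the weight. I'll release and rise.

Emit:
step_arm --moves '[{"tx":0,"ty":0,"tz":0,"roll":0},{"tx":0,"ty":0,"tz":0,"roll":0},{"tx":0,"ty":0,"tz":0,"roll":0},{"tx":0,"ty":0,"tz":0,"roll":0},{"tx":0,"ty":0,"tz":0,"roll":0},{"tx":0,"ty":0,"tz":-15,"roll":0},{"tx":0,"ty":0,"tz":-40,"roll":0},{"tx":0,"ty":0,"tz":-80,"roll":0},{"tx":0,"ty":0,"tz":-120,"roll":0},{"tx":0,"ty":0,"tz":-160,"roll":0},{"tx":0,"ty":0,"tz":-200,"roll":0},{"tx":0,"ty":0,"tz":-200,"roll":0}]' --grip 60

```text
t: 21.83
eef_pos: [446.7, 345.9, 243.7]
tcp_rot: [3.136, 0.01, 3.14]
ft_force: [0.2, 1.0, 0.8]
opening: 0.629
grip_force: 0.0
```

Run:
```python
from m import *
go((560,-160,300,3.0737),(510,200,250,3.1416),(480,100,280,1.571))
```

```text
at [446.7 345.9 243.7] yaw 3.1399 t 21.8333 F [0.2 1.  0.8] gf 0.0 op 59.8
(560, -160, 300, 3.0737) tx -114.2 ty -505.7 tz -56.3 roll 0.0662 n 12.5
(510, 200, 250, 3.1416) tx -63.5 ty -145.8 tz -6.3 roll -0.0017 n 3.8
(480, 100, 280, 1.571) tx -33.7 ty -245.9 tz -36.3 roll 1.5689 n 6.0
```

Emit:
step_arm --moves '[{"tx":-85,"ty":0,"tz":0,"roll":0},{"tx":-85,"ty":0,"tz":0,"roll":0},{"tx":-85,"ty":0,"tz":0,"roll":0},{"tx":-85,"ty":0,"tz":0,"roll":0},{"tx":-85,"ty":0,"tz":0,"roll":0}]'

```text
t: 22.25
eef_pos: [529.2, 344.3, 235.4]
tcp_rot: [-3.141, -0.001, 3.139]
ft_force: [0.3, 0.2, 0.6]
opening: 0.632
grip_force: 0.0
```

Run:
```python
from m import *
go((580,-150,270,3.1416))
c=cam("wrist");im=c["pixels"]
for nm,lo,hi,z in(("wood",(10,50,60),(24,175,255),96),("orange",(6,185,60),(17,255,255),26),("pad",(0,0,0),(180,110,60),4)):
    for b in sorted(blobs(im,lo,hi,mina=300),key=lambda b:-b[1][4])[:3]:
        if b[0][1]>220: continue
        k=cv2.convexHull(max(cv2.findContours(b[2].astype(np.uint8),0,1)[0],key=len))[:,0].astype(float)
        P=np.array([onz(c,u,z)[:2] for u in k],np.float32);print(nm,b[0],b[1],cv2.minAreaRect(P))
```

```text
at [529.2 344.3 235.4] yaw 3.1394 t 22.25 F [0.3 0.2 0.6] gf 0.0 op 60.1
(580, -150, 270, 3.1416) tx -51.9 ty -494.1 tz -34.6 roll -0.0022 n 11.9
wood [259.7, 95.9] [247, 60, 27, 71, 1772] ((443.8860168457031, 344.2445068359375), (24.84223175048828, 65.77254486083984), 89.31807708740234)
orange [259.5, 136.4] [248, 129, 24, 15, 300] ((489.5616455078125, 343.6176452636719), (28.151018142700195, 16.97053337097168), 89.83396911621094)
pad [260.2, 93.6] [215, 35, 90, 122, 7786] ((443.559326171875, 344.67510986328125), (147.5110321044922, 108.3348617553711), 0.575593113899231)
```

Emit:
step_arm --moves '[{"tx":-50,"ty":-496,"tz":-30,"roll":0},{"tx":-50,"ty":-496,"tz":-30,"roll":0},{"tx":-50,"ty":-496,"tz":-30,"roll":0},{"tx":-50,"ty":-496,"tz":-30,"roll":0},{"tx":-50,"ty":-496,"tz":-30,"roll":0},{"tx":-50,"ty":-496,"tz":-30,"roll":0},{"tx":-50,"ty":-496,"tz":-30,"roll":0},{"tx":-50,"ty":-496,"tz":-30,"roll":0},{"tx":-50,"ty":-496,"tz":-30,"roll":0},{"tx":-50,"ty":-496,"tz":-30,"roll":0},{"tx":-50,"ty":-496,"tz":-30,"roll":0},{"tx":-50,"ty":-496,"tz":-30,"roll":0}]'

```text
t: 23.3
eef_pos: [578.0, -152.7, 266.8]
tcp_rot: [3.142, 0.0, 3.141]
ft_force: [0.1, 0.8, -0.4]
opening: 0.631
grip_force: 0.0
```

Run:
```python
from m import *
go((580,-150,270,3.1416))
c=cam("wrist");im=c["pixels"]
def stn(p): d=p[:2]-np.array([506.8,19.5]);a=-.068;return np.array([d@[np.cos(a),np.sin(a)],d@[-np.sin(a),np.cos(a)]]).round().tolist()
for lo in((17,120,130),(17,150,100)):
  print()
  for b in blobs(im,lo,(32,255,255),mina=30):
    k=max(cv2.findContours(b[2].astype(np.uint8),0,1)[0],key=len)[:,0].astype(float)
    r=cv2.minAreaRect(np.array([onz(c,u,12)[:2] for u in k],np.float32))
    print(b[0],b[1][4],stn(onz(c,b[0],12)),np.round(r[1]))
print("tray corners px",proj(c,[[430,-90,4],[560,-100,4],[430,-200,4],[560,-205,4]]).round().tolist())
```

```text
at [ 578.  -152.7  266.8] yaw 3.1407 t 23.3 F [ 0.1  0.8 -0.4] gf 0.0 op 59.9
(580, -150, 270, 3.1416) tx -2.0 ty 2.7 tz -3.2 roll -0.0009 n 0.1

[277.9, 71.7] 656 [-37.0, -152.0] [55. 32.]
[2.1, 94.3] 52 [9.0, -537.0] [11. 21.]
[276.0, 116.6] 93 [21.0, -150.0] [19.  8.]
[286.2, 121.6] 206 [26.0, -135.0] [12. 31.]
[266.2, 138.5] 310 [51.0, -161.0] [34. 19.]

[287.0, 76.2] 148 [-32.0, -139.0] [19. 31.]
[273.1, 115.1] 30 [19.0, -154.0] [ 9. 19.]
[283.8, 119.5] 53 [24.0, -139.0] [ 5. 27.]
[265.0, 134.5] 49 [46.0, -163.0] [25. 11.]
tray corners px [[308.0, 49.0], [297.0, 147.0], [224.0, 49.0], [223.0, 148.0]]
```

Checks before handing in:
- **Scraper:** on the pad centre, measured (443.9,344.2) against the pad at (443.6,344.7).
- **Chips:** the brass blobs all lie inside the tray outline and fit five chips: two side by side and three more. None show on the plate.
- **Arm:** clear of everything.

```bash
python3 -c "
from h import *
print(env.job_done())"
```

```text
the job is handed in; nothing more can be done
None
```

The job is handed in after about 23 s of robot time, though the hand-in returned no verdict: by camera the stopper is home in the upright amber flask, all five chips are in the catch tray, and the scraper is within 1 mm of its pad's centre.

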